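# Pull the stuck control knob off the gas hob

## Task

I am taking the control knobs off the gas hob to wash them, and the last one is stuck on its spindle. Take the puller by its grip, slide its fork under the knob's skirt and pull straight up until the knob pops off (not with the fingers, and without levering on the hob), then set the knob down gently in the tray with the others, standing on its hub. Stand the puller back on the worktop on its foot, and don't disturb anything else.

Things in the scene. Friction and masses are not known exactly. Their poses are not given: they have to be found in the camera images.
- hob: the gas hob on the robot's right: steel plate 510 (x) x 580 (y) x 8 mm with burners and two black pan supports (52 mm high, reaching y = +180 mm in its frame). Origin: centre of its underside, on the worktop. Four control spindles stand along its left edge, at y = +250, x = -97.5, -32.5, 32.5, 97.5 mm in its frame; free worktop lies beyond that edge. Which one has the knob varies. Fixed
- spindle: the spindle carrying the stuck knob: brass post 8 mm thick, 20 mm high above the hob's top, collar 24 mm wide and 2 mm high at its foot, on which the hub rests. Origin: on its axis at the level of the hob's top; axes as the hob's. A spring clip holds the knob: it takes a straight upward pull of 8 to 16 N, lets go suddenly after 2 to 5 mm, and 20 mm up the knob is clear of the post. Fixed
- knob: the stuck knob, the only one on the hob: black plastic, 28 mm high, about 35 g. Hub 20 mm in diameter, 8 mm high; above it a flat skirt 42 mm in diameter, its underside 8 mm above the hub's underside (10 mm above the hob's top when seated); then a body 34 mm in diameter. Origin: centre of the hub's underside, 2 mm above the hob's top when seated; z up. Off the hob it stands by itself on its hub
- puller: the knob puller, a bent steel strap, 98 mm high, about 160 g, standing on the worktop left of the hob. Foot: flat fork 4 mm thick, 48 mm wide, from x = -34 to +14 mm; slot 26 mm wide, open to +x, closed at x = -12 mm. A wall 40 mm wide at x = -34 to -30 mm rises to a bridge 52 to 56 mm up. Origin: on the fork's underside under the grip; put it under the knob's axis. x: the way the slot opens
- puller_grip (a point): middle of the puller's grip, 80 mm above its origin: a grey upright block 24 mm (x) by 16 mm (y), from 56 to 98 mm above the fork's underside, right over the origin; pinch it from above across y. Axes as the puller's. A knob on the fork has 28 mm of free height up to the bridge below the grip, so it cannot jump off
- tray: shallow steel tray on the robot's left, 200 (x) x 230 (y) mm outside, 18 mm high, walls 5 mm, its floor 5 mm above its underside. Origin: centre of its underside. Three knobs already stand in it along its +x side (their skirts keep to x > +29 mm in its frame); the half towards -x is empty. Fixed
- loose_knob1: one of the three black control knobs already taken off, same size and make as the stuck one, standing on its hub in the tray; origin at the centre of the hub's underside. Leave it alone
- loose_knob2: one of the three black control knobs already taken off, same size and make as the stuck one, standing on its hub in the tray; origin at the centre of the hub's underside. Leave it alone
- loose_knob3: one of the three black control knobs already taken off, same size and make as the stuck one, standing on its hub in the tray; origin at the centre of the hub's underside. Leave it alone
- jar: glass jar with a steel lid, 68 mm in diameter, 85 mm high, beyond the puller; origin at the centre of its underside. Leave it alone
- mug: white mug, 80 mm in diameter, 90 mm high, handle to one side, beyond the puller and the tray; origin at the centre of its underside. Leave it alone
- mill: dark wooden pepper mill, 56 mm in diameter, 142 mm high, beyond the tray; origin at the centre of its underside. Leave it alone
- brush: flat pastry brush with a wooden handle, 200 mm long, 20 mm high, lying along y between the robot's base and the puller; origin under its middle. Leave it alone
- spray: white spray bottle with a grey head, 68 mm in diameter, 205 mm high, to the left of the tray; origin at the centre of its underside. Leave it alone
Not all that is in view belongs to the job. What is shaped like the puller but blue is not meant.

How it is judged (in metres and radians):
On the way, in this order (a step that is already met when the one before it is completed fails the run):
1. the puller is picked up off the worktop by the gripper (height (world z) of puller above 0.012 m and contact force between the fingers and puller above 0.5 N), for 0.2 s.
2. the knob is off the spindle's clip, lifted by the puller that the gripper holds (z of knob in the frame of spindle above 0.02 m and contact force between puller and knob above 0.05 N and contact force between the fingers and puller above 0.5 N), for 0.1 s.
At the end, for the whole second after the job is handed in: The knob stands upright (0.15 rad) on its hub on the tray's floor (hub underside under 8 mm above the tray's underside; within 85 mm in x, 100 mm in y of the tray's centre); the puller stands upright (0.1 rad) on its foot on the worktop itself (within 3.5 mm); both at rest (under 0.02 m/s) (x of knob in the frame of tray between -0.085 and 0.085 m and y of knob in the frame of tray between -0.1 and 0.1 m and z of knob in the frame of tray below 0.008 m and angle between knob's own z axis and vertical below 0.15 rad and linear speed of each of knob, puller below 0.02 m/s and height (world z) of puller below 0.0035 m and angle between puller's own z axis and vertical below 0.1 rad); the robot touches nothing.
It fails at once if the fingers touch the knob (over 0.5 N) while it is still on its spindle (contact force between the fingers and knob above 0.5 N and z of knob in the frame of spindle below 0.01 m and horizontal distance between knob and spindle below 0.012 m).
It fails at once if the knob is tipped by more than 0.25 rad while it is still on its spindle (levered off instead of pulled straight up) (angle between knob's own z axis and vertical above 0.25 rad and z of knob in the frame of spindle below 0.01 m and horizontal distance between knob and spindle below 0.012 m).
It fails at once if the puller bears on the hob with more than 30 N (levering on it) (contact force between puller and hob above 30 N).
It fails at once if the knob is dropped or thrown into the tray (faster than 0.5 m/s less than 60 mm above the tray's underside) (x of knob in the frame of tray between -0.085 and 0.085 m and y of knob in the frame of tray between -0.1 and 0.1 m and z of knob in the frame of tray below 0.06 m and linear speed of knob above 0.5 m/s).
It fails at once if something else on the worktop or one of the knobs already in the tray is moved by more than 30 mm (distance of any of jar, mug, mill, brush, spray, loose_knob1, loose_knob2, loose_knob3 from where it was at the start of the episode above 0.03 m).
It also fails if it takes over 67 s, if anything falls off the work surface, if the arm or the gripper's body presses on something with over 40 N, if the wrist force passes 120 N, or if a joint passes its speed limit or range.

## Robot

A 7-joint arm with a two-finger parallel gripper is mounted at the origin on the work surface. World frame = base frame: x ahead of the robot, y to its left, z up, the work surface at z = 0. Lengths are in mm, angles in rad, forces in N, time in s.
With the tool pointing down it reaches from about 400 to 875 mm from the base axis. Payload 4.4 kg.
Tool frame: the origin (TCP) lies midway between the tips of the shut fingers; the grasp point (between the pads) lies 19 mm behind it; z points along the fingers, y is the line along which they close (so a half turn about z gives the same grasp; the last joint's range is limited). The gripper opens to 85 mm and grips with 20 to 120 N. Pads are 22 mm wide; open, the fingers measure 114 mm over their backs; the gripper's body (76 mm by 85 mm) begins 54 mm behind the grasp point. The pads swing forward as they close: fully open they stand 13 mm farther back than shut.
Start: joints at [1.037, 0.628, 0.038, 1.517, -0.027, 0.996, -0.02], TCP at [293.129, -580.167, 231.313] pointing down, gripper open.
Joint ranges: [-3.06, 3.06], [-0.37, 2.12], [-1.25, 1.32], [0.18, 2.47], [-1.1, 4.24], [0.23, 1.98], [-2.94, 2.94]. Speed limits (rad/s): [2.57, 2.57, 3.14, 3.14, 3.14, 3.14, 3.14].

## Interface

Orientations are given as [roll, pitch, yaw] about the fixed x, y, z axes, in that order (R = Rz(yaw) Ry(pitch) Rx(roll)).
In Python, from cell import readout, optics, order gives the robot as it stands.
- The arm moves only by the shell command python3 -m jog 'ROWS'. ROWS is a JSON object of lists of equal length, an entry for each row: "claw": the opening, from 0 (shut) to 1 (fully open); "xyz": the shift along the tool's x, y, z each as a share of 0.1 m, from -1 to 1, a list of three; "twist": the turn, a rotation vector about the tool's x, y, z each as a share of 180 degrees, from -1 to 1, a list of three. A call has 1 to 12 rows; each row shifts and turns the commanded pose from where the row before left it, along the tool's axes as they then stand; what a row does not reach is not made up. A row lasts 1/8 s, in which the tool goes at most 62.5 mm and 10.7 degrees, less where a joint would pass 70% of its speed; a pose out of reach is approached as far as the arm can. A call with a number of a shift or a turn outside -1 to 1 is refused whole. A call with a gripper value outside its range is refused whole. The fingers move at their own pace and stop on an object; the grip force is fixed at half the most. Time passes only in rows, so rows that do not move let the fingers close. It gives the time, the measured TCP pose, the force, the opening and the grip force at its end, in the units of the state.
- readout.read_state(): the state, without advancing time (a new reading comes with each control period).
- optics.get_image(name): name is "scene" or "top" or "wrist"; returns a dict with "color" (420x560x3 uint8, red, green, blue), "fovy" (degrees; the focal length in pixels is half the picture's height over the tangent of half this angle, whatever the lens; pixels are square), "cx", "cy" (the principal point, pixels), "view" (4x4, takes a point from world to camera coordinates). Camera axes: x right, y up, looking along -z (the intrinsics and any distortion apply to the point x, -y, -z); pixel columns grow to the right and rows downward; lengths in mm; the calibration is good to about 2 mm. A picture is of the moment at which its call begins. There is no depth.
- order.finish_job(): hands the job in; it is judged then, once.
Trained networks look in the newest picture that a camera, given by its name, has taken for a name from the list of things; names that differ only in an ending like _2 or _b are one class to them, and where a whole thing is asked for, a point or a joint stands for the part that bears it (a point fixed in the world has none). Each returns a list of dicts, best first, with "score" (0 to 1); they miss things now and then, are a little off and sometimes report something else, mostly with a low value. They report only what shows in the picture. A call takes as long as a camera call. They do not tell look-alikes from the thing itself.
- optics.boxes_of(camera, label): "rect" ([left, top, width, height] in pixels, round what is visible of it).
The state is a dict: "clock": time; "qpos": joint angles; "qd": joint speeds; "tau": joint torques, N m; "eef_pos": TCP position; "tool_rot": TCP orientation; "force": force on the tool from outside, world axes, zero at the start; "torque": the same for the moment, N m; "width": finger opening in mm; "gripper_force": force on a finger pad.
Only numpy, scipy, OpenCV 4.12 (cv2) and the standard library are available. Lean on these libraries where they do the work, as an engineer would, in place of code of your own. Each camera call takes 0.05 s, during which the arm holds its last target. There are 200 camera calls.

## Working session

There is one attempt and no reset: what is moved stays moved. The work goes in short steps, Python scripts to look and compute and a shell command to move; the robot and the scene stay as the last step left them, time stands still between calls to the robot, and variables do not carry over. Pictures are saved under pics/ and viewed, at most 10 in all, crops included, and the job is handed in when it is done.

```bash
mkdir -p pics; cat > h.py <<'E'
import numpy as np, cv2
from cell import readout, optics, order
def ray(im,u,v):
    f=im['color'].shape[0]/2/np.tan(np.radians(im['fovy'])/2)
    V=np.array(im['view']);R=V[:3,:3];t=V[:3,3]
    d=R.T@np.array([(u-im['cx'])/f,-(v-im['cy'])/f,-1]);c=-R.T@t
    return c,d
def at(im,u,v,z):
    c,d=ray(im,u,v);return c+d*(z-c[2])/d[2]
def pix(im,p):
    f=im['color'].shape[0]/2/np.tan(np.radians(im['fovy'])/2)
    V=np.array(im['view']);q=V[:3,:3]@np.array(p,float)+V[:3,3]
    return im['cx']+f*q[0]/-q[2], im['cy']-f*q[1]/-q[2]
def save(im,name,crop=None,s=1):
    c=im['color'][:,:,::-1]
    if crop: x,y,w,h=crop; c=c[y:y+h,x:x+w]
    cv2.imwrite('pics/'+name,cv2.resize(c,None,fx=s,fy=s,interpolation=cv2.INTER_CUBIC))
E
python3 - <<'E'
from h import *
ims={n:optics.get_image(n) for n in("scene","top")}
for n,im in ims.items():
    print(n,{k:im[k] for k in im if k not in('color','view')}, np.round(ray(im,280,210),2).tolist())
    for l in("puller","knob","spindle","tray","hob","jar","brush","mug"):
        print(n,l,[(np.round(b['rect']).tolist(),round(b['score'],2)) for b in optics.boxes_of(n,l)[:5]])
cv2.imwrite('pics/a.png',ims['scene']['color'][:,:,::-1]);cv2.imwrite('pics/b.png',ims['top']['color'][:,:,::-1])
print(readout.read_state())
E
```

```text
scene {'fovy': 51.30592528445558, 'cx': 278.68570966985664, 'cy': 213.07101696410035} [[1616.86, -68.91, 773.41], [-0.81, 0.16, -0.56]]
scene puller [([247.0, 261.0, 27.0, 41.0], 0.84), ([230.0, 168.0, 17.0, 31.0], 0.76), ([259.0, 193.0, 23.0, 38.0], 0.69)]
scene knob [([182.0, 204.0, 12.0, 13.0], 0.58)]
scene spindle []
scene tray [([309.0, 183.0, 81.0, 38.0], 0.88)]
scene hob [([0.0, 183.0, 205.0, 137.0], 0.78), ([403.0, 136.0, 26.0, 70.0], 0.38)]
scene jar [([250.0, 227.0, 26.0, 38.0], 0.98)]
scene brush [([275.0, 170.0, 12.0, 29.0], 0.78)]
scene mug [([299.0, 223.0, 38.0, 44.0], 0.61), ([400.0, 137.0, 32.0, 68.0], 0.61)]
top {'fovy': 44.70776446807228, 'cx': 271.97466089889446, 'cy': 213.16701630372103} [[386.07, 104.18, 1356.7], [0.15, 0.0, -0.99]]
top puller [([296.0, 105.0, 19.0, 28.0], 0.91), ([303.0, 285.0, 14.0, 26.0], 0.9), ([266.0, 216.0, 27.0, 21.0], 0.65)]
top knob [([360.0, 247.0, 17.0, 18.0], 0.7)]
top spindle [([242.0, 270.0, 20.0, 76.0], 0.49)]
top tray [([128.0, 208.0, 105.0, 92.0], 0.63)]
top hob [([351.0, 131.0, 208.0, 193.0], 0.75)]
top jar [([282.0, 150.0, 28.0
[... 186 characters left out ...]
: 0.9, 'qpos': array([ 1.03724269,  0.62838728,  0.03853797,  1.51738225, -0.02697231,
        0.99631948, -0.02001929]), 'qd': array([-1.91022567e-03, -1.07501991e-03,  4.82665580e-04, -5.31561592e-05,
        1.27199090e-03, -3.24639443e-04,  5.07397851e-04]), 'tau': array([ 5.58557149e-04, -5.63258529e+01,  1.22579444e+00, -1.93787384e+01,
        1.09640139e-02,  1.32690253e-03,  2.18489589e-06]), 'eef_pos': array([ 293.07944652, -580.19722564,  231.32807062]), 'tool_rot': array([3.14156958e+00, 7.90932050e-06, 4.67694064e-01]), 'force': array([0.13025484, 0.40091027, 0.3367094 ]), 'torque': array([ 0.05600362, -0.00478279,  0.01604309]), 'gripper_force': 0.0, 'width': 85.33887431735437}
```

View pics/a.png

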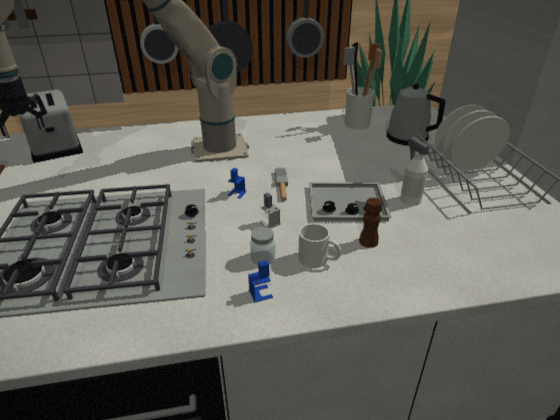

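View pics/b.png

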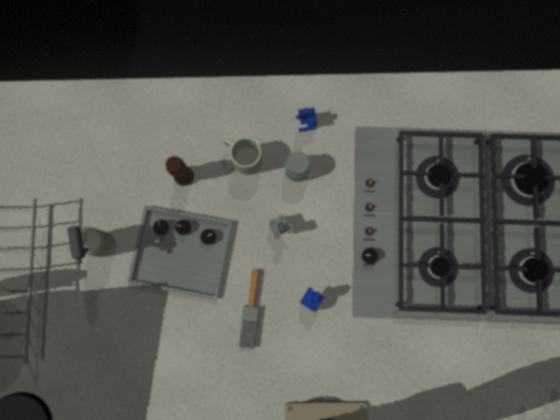

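Grey puller at top (279,226), scene (270,212). The stuck knob is at top (369,256) and the tray around (183,252) with three knobs along +x. The blue ones are decoys.

```bash
python3 - <<'E'
from h import *
t=optics.get_image("top");s=optics.get_image("scene")
def P(n,u,v,z): print(n,np.round(at(t,u,v,z),1))
P('grip top',279,221,98);P('puller base?',280,228,0)
P('knob',369,256,38)
for q in((355,127),(354,316)):P('hobcorner',*q,8)
for q in((370,183),(370,206),(370,231)):P('spin',*q,28)
for q in((147,206),(238,219),(131,281),(219,297)):P('tray',*q,18)
for q in((161,228),(184,227),(208,237)):P('lk',*q,33)
P('jar',297,160,85);P('brushend',255,270,15);P('bluen',312,299,50);P('mug',245,147,90)
for n,p in(('knob',[412,-124,38]),):print(pix(s,p),pix(t,p))
a=cv2.resize(t['color'][195:255,250:310,::-1],None,fx=6.6,fy=6.6,interpolation=cv2.INTER_CUBIC)
b=cv2.resize(s['color'][185:235,245:295,::-1],(396,396),interpolation=cv2.INTER_CUBIC)
cv2.imwrite('pics/c.png',np.hstack([a,b]))
E
```

```text
grip top [553.8 107.2  98. ]
puller base? [548.  105.1   0. ]
knob [ 467.3 -122.4   38. ]
hobcorner [ 821.3 -104.3    8. ]
hobcorner [314.9 -82.4   8. ]
spin [ 660.5 -134.9   28. ]
spin [ 598.9 -132.3   28. ]
spin [ 532.9 -129.5   28. ]
tray [610.7 458.9  18. ]
tray [571.7 215.9  18. ]
tray [412.9 496.5  18. ]
tray [368.4 266.1  18. ]
lk [549.2 416.8  33. ]
lk [550.8 356.4  33. ]
lk [523.5 293.2  33. ]
jar [712.   58.7  85. ]
brushend [436.7 172.3  15. ]
bluen [360.6  27.4  50. ]
mug [747.4 191.1  90. ]
(np.float64(189.7958799626877), np.float64(196.62430455032302)) (np.float64(370.52695008913975), np.float64(277.65555774053183))
```

View pics/c.png

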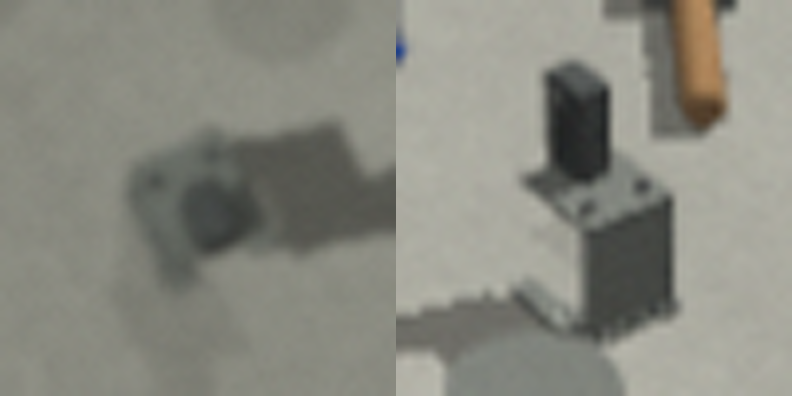

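The grey grip sits at top ≈ (282,227). The bridge and wall lie towards +x+y, so the slot opens to about yaw −150°. I'll move over the knob first for a wrist picture.

```bash
python3 -m jog '{"claw":[1,1,1,1,1,1,1,1],"xyz":[[0.44,-0.41,0],[0.44,-0.41,0],[0.44,-0.41,0],[0.44,-0.41,0],[0.44,-0.41,0],[0.44,-0.41,0],[0.44,-0.41,0],[0,0,0]],"twist":[[0,0,0],[0,0,0],[0,0,0],[0,0,0],[0,0,0],[0,0,0],[0,0,0],[0,0,0]]}'
python3 - <<'E'
from h import *
w=optics.get_image("wrist");save(w,"d.png")
np.save('w1.npy',w,allow_pickle=True)
print(w['fovy'],w['cx'],w['cy'],np.round(ray(w,280,210),3).tolist())
for l in("knob","spindle","puller"):print(l,[(np.round(b['rect'],1).tolist(),round(b['score'],2)) for b in optics.boxes_of("wrist",l)[:5]])
for x,y in((467,-125),(533,-129)):print(pix(w,(x,y,18)))
E
```

```text
clock: 2.0
eef_pos: [440.8, -179.6, 231.6]
tool_rot: [-3.14, -0.002, 0.478]
force: [-0.2, 0.7, -0.5]
width: 85.2
gripper_force: 0.0
69.80032779853366 278.9448311203504 209.21955332241092 [[502.82, -147.206, 374.977], [-0.244, -0.128, -0.961]]
knob [([228.9, 119.3, 37.2, 40.7], 0.95)]
spindle []
puller [([36.1, 138.6, 90.1, 58.7], 0.62)]
(np.float64(248.30603808396202), np.float64(143.09183656986335))
(np.float64(277.4665888530824), np.float64(90.78558903886413))
```

View pics/d.png

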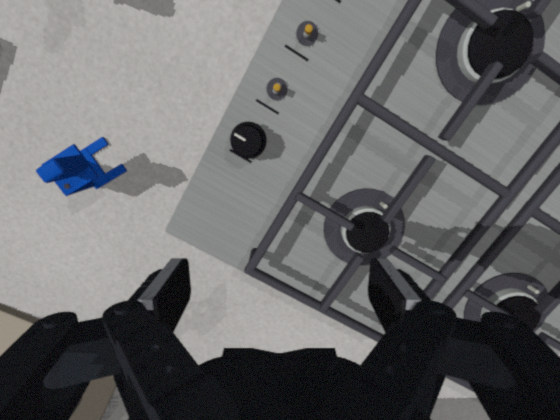

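The wrist view shows the knob at (247,140), with bare spindles at (277,89) and (308,32).

```bash
python3 - <<'E'
from h import *
w=np.load('w1.npy',allow_pickle=True).item()
g=cv2.cvtColor(w['color'],cv2.COLOR_RGB2GRAY)
roi=g[115:165,222:275];m=(roi<45).astype(np.uint8)
n,l,st,c=cv2.connectedComponentsWithStats(m);i=1+st[1:,4].argmax()
print(st[i],c[i]+[222,115])
cn=max(cv2.findContours((l==i).astype(np.uint8),0,1)[0],key=cv2.contourArea);(u,v),r=cv2.minEnclosingCircle(cn);u+=222;v+=115;print(u,v,r, cv2.fitEllipse(cn))
for z in(20,30,38):print(z,at(w,u,v,z))
# amber tips
h=cv2.cvtColor(w['color'],cv2.COLOR_RGB2HSV);m=((h[:,:,1]>120)&(h[:,:,0]<30)&(h[:,:,2]>90)).astype(np.uint8)[:130,240:340]
n,l,st,c=cv2.connectedComponentsWithStats(m)
for k in range(1,n):
  if st[k,4]>15:print(st[k],c[k]+[240,0],at(w,*(c[k]+[240,0]),26))
cv2.imwrite('pics/e.png',cv2.resize(w['color'][0:180,210:350,::-1],None,fx=3.3,fy=3.3,interpolation=cv2.INTER_CUBIC))
E
```

```text
[  9   7  35  39 952] [248.61134454 140.31302521]
247.77327346801758 140.9354362487793 19.06601333618164 ((26.55929946899414, 25.42227554321289), (33.18509292602539, 36.442115783691406), 18.49295997619629)
20 [ 469.1072205  -123.52116727   20.        ]
30 [ 470.05693731 -124.18840077   30.        ]
38 [ 470.81671076 -124.72218757   38.        ]
[65 24  8 10 57] [308.26315789  28.43859649] [ 600.22633712 -130.01581253   26.        ]
[33 84  8  7 44] [276.5  87. ] [ 535.24165331 -126.72516493   26.        ]
```

View pics/e.png

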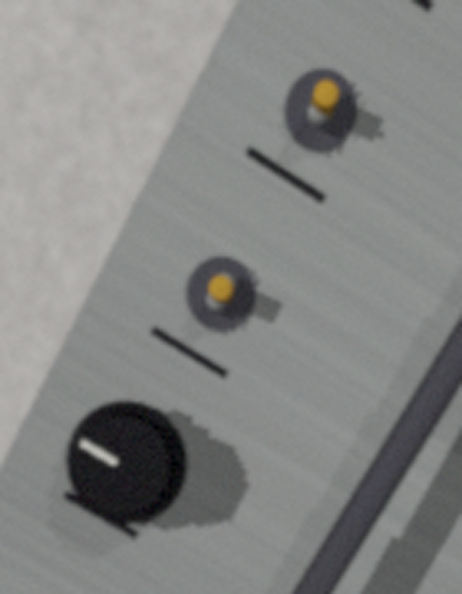

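```bash
python3 -m jog '{"claw":[1,1,1,1,1,1],"xyz":[[0.44,-0.41,0],[0.44,-0.41,0],[0.44,-0.41,0],[0.44,-0.41,0],[0,0,0],[0,0,0]],"twist":[[0,0,0],[0,0,0],[0,0,0],[0,0,0],[0,0,0],[0,0,0]]}'
python3 - <<'E'
from h import *
w=optics.get_image("wrist");save(w,"f.png");np.save('w2.npy',w,allow_pickle=True)
for p in((548,105,0),(553,107,98)):print(pix(w,p))
for l in("knob","puller","puller_grip"):print(l,[(np.round(b['rect'],1).tolist(),round(b['score'],2)) for b in optics.boxes_of("wrist",l)[:5]])
E
```

```text
clock: 2.95
eef_pos: [521.6, 38.4, 231.0]
tool_rot: [3.141, 0.001, 0.465]
force: [-0.5, -0.1, 0.6]
width: 85.4
gripper_force: 0.0
(np.float64(239.94884852788306), np.float64(137.21989164727472))
(np.float64(226.61343786111996), np.float64(136.17886790274974))
knob [([357.1, 258.2, 12.6, 27.9], 0.63), ([42.0, 52.4, 47.2, 43.2], 0.35)]
puller [([211.2, 113.9, 44.6, 51.5], 0.76), ([201.2, 269.3, 52.7, 68.0], 0.7)]
puller_grip [([200.7, 264.8, 56.2, 68.3], 0.78), ([208.0, 113.8, 50.5, 50.3], 0.56)]
```

View pics/f.png

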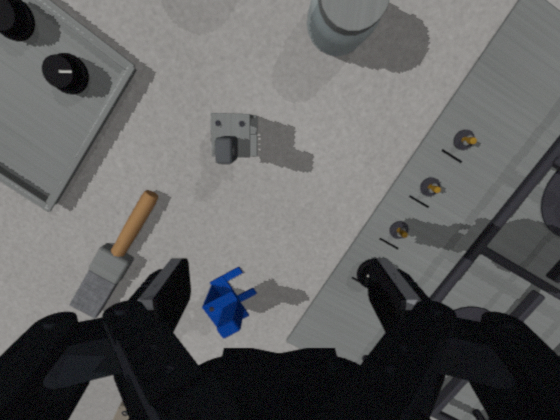

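The puller is at (232,137) with the bridge up in the image and the grip dark at about (226,149). I'll zoom in.

```bash
python3 - <<'E'
from h import *
w=np.load('w2.npy',allow_pickle=True).item()
save(w,"g.png",(200,100,70,75),8)
E
```

```text
(no output)
```

View pics/g.png

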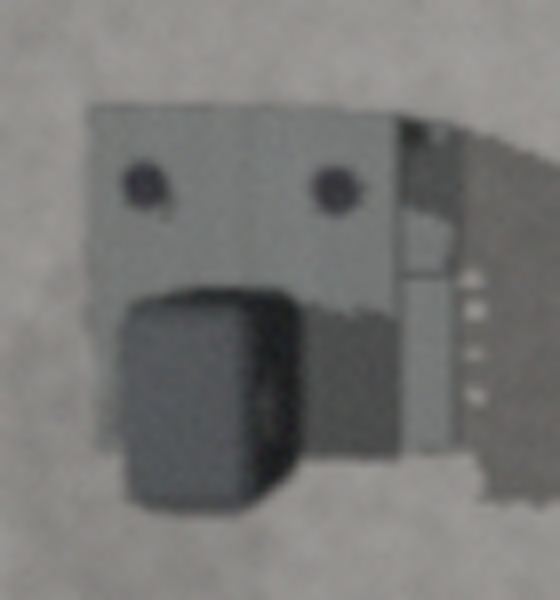

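```bash
python3 - <<'E'
from h import *
w=np.load('w2.npy',allow_pickle=True).item()
A=lambda a,b,z:at(w,200+a/8,100+b/8,z)
g=A(185,404,98);print('grip',g)
tl,tr,br,bl=[A(*q,56) for q in((90,104),(398,115),(399,458),(97,455))]
print(tl,tr,br,bl,np.linalg.norm(tl-tr),np.linalg.norm(tr-br))
h1,h2=A(146,186,56),A(335,191,56)
ang=lambda d:np.degrees(np.arctan2(d[1],d[0]))
print('y dirs',ang(tr-tl)+0,ang(h2-h1),'x dirs',ang(br-tr),ang(bl-tl), 'tip',A(430,455,4), ang(A(404,270,4)-A(458,270,4)))
s=readout.read_state();print(s['eef_pos'],np.degrees(s['tool_rot']))
p=np.radians(-150)
E
```

```text
grip [540.06182277 104.70697649  98.        ]
[562.06961904 135.57820276  56.        ] [578.27728763 100.36878502  56.        ] [539.51962908  82.04078633  56.        ] [522.12702942 117.53743586  56.        ] 38.76069682817501 42.8727376329126
y dirs -65.28234580115942 -64.78885838763543 x dirs -154.69113470903648 -155.69285576475238 tip [534.7239621   79.88366555   4.        ] 116.66981400930725
[521.52894071  38.3775011  231.38265344] [1.79967478e+02 2.73638281e-02 2.65926708e+01]
```

```bash
python3 -m jog '{"claw":[1,1,1,1,1,1],"xyz":[[0.23,-0.255,0],[0.23,-0.255,0],[0,0,0.35],[0,0,0.35],[0,0,0.2],[0,0,0]],"twist":[[0,0,0.0095],[0,0,0],[0,0,0],[0,0,0],[0,0,0],[0,0,0]]}'
python3 - <<'E'
from h import *
w=optics.get_image("wrist");save(w,"i.png")
s=readout.read_state();print(s['eef_pos'],np.degrees(s['tool_rot']))
E
```

```text
clock: 3.9
eef_pos: [539.7, 105.2, 140.1]
tool_rot: [-3.141, 0.003, 0.436]
force: [0.2, 0.2, 0.6]
width: 85.3
gripper_force: 0.0
[540.70578608 105.53828563 141.23748971] [1.79994493e+02 5.69856478e-02 2.50045013e+01]
```

View pics/i.png

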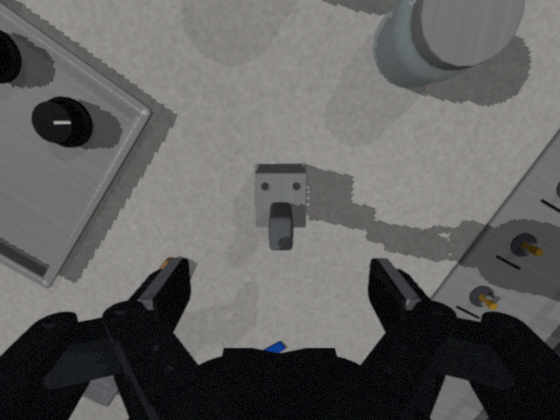

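Grip at (281,235), centred between the fingers and square to them. I'll descend, close and lift a little.

```bash
python3 -m jog '{"claw":[1,1,1,0,0,0,0,0,0],"xyz":[[0,0,0.35],[0,0,0.3],[0,0,0.11],[0,0,0],[0,0,0],[0,0,0],[0,0,0],[0,0,0],[0,0,0]],"twist":[[0,0,0],[0,0,0],[0,0,0],[0,0,0],[0,0,0],[0,0,0],[0,0,0],[0,0,0],[0,0,0]]}'; python3 -c "
from h import *
s=readout.read_state();print(s['eef_pos'],np.degrees(s['tool_rot']))"
```

```text
clock: 5.08
eef_pos: [541.3, 106.5, 65.9]
tool_rot: [3.141, -0.001, 0.438]
force: [0.1, -0.8, 5.9]
width: 15.1
gripper_force: 61.1
[541.34644017 106.52714964  65.943444  ] [ 1.79976596e+02 -6.16282949e-02  2.50804816e+01]
```

```bash
python3 -m jog '{"claw":[0,0,0,0,0,0,0,0,0,0,0,0],"xyz":[[0,0,-0.2],[0,0,-0.4],[0,0,0],[0,0,0],[0,0,0],[0,0,0],[0,0,0],[0,0,0],[-0.44,-0.15,0],[-0.44,-0.15,0],[-0.44,-0.15,0],[-0.42,-0.14,0]],"twist":[[0,0,0],[0,0,0],[0,0,-0.0575],[0,0,-0.0575],[0,0,-0.0575],[0,0,-0.0575],[0,0,-0.0575],[0,0,-0.0575],[0,0,0],[0,0,0],[0,0,0],[0,0,0]]}'; python3 -m jog '{"claw":[0,0],"xyz":[[0,0,0],[0,0,0]],"twist":[[0,0,0],[0,0,0]]}'; python3 - <<'E'
from h import *
w=optics.get_image("wrist");save(w,"j.png");np.save('w3.npy',w,allow_pickle=True)
s=readout.read_state();print(s['eef_pos'],np.degrees(s['tool_rot']),s['width'])
print(np.round(ray(w,280,210),3).tolist())
for p in((470.2,-123.7,20),(470.2,-123.7,38)):print(pix(w,p))
E
```

```text
clock: 6.58
eef_pos: [472.2, -65.7, 125.0]
tool_rot: [-3.141, 0.0, 1.522]
force: [0.4, 0.5, -2.5]
width: 15.2
gripper_force: 60.0
clock: 6.82
eef_pos: [473.7, -63.8, 125.3]
tool_rot: [3.141, -0.001, 1.522]
force: [0.2, 1.0, -1.8]
width: 15.1
gripper_force: 59.8
[473.90133493 -63.13340873 125.29875561] [ 1.79965167e+02 -5.70156895e-02  8.72654390e+01] 15.200274636128436
[[477.026, 6.616, 268.526], [-0.009, -0.277, -0.961]]
(np.float64(278.20591270564177), np.float64(271.9109872461299))
(np.float64(278.1752436886004), np.float64(281.9033204042538))
```

View pics/j.png

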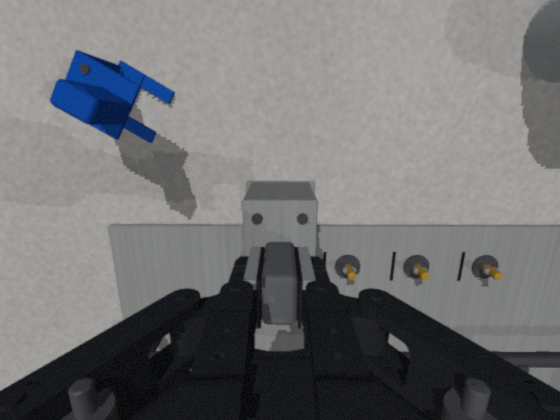

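The bridge spans columns 244–317 and the bare spindles are near (348,267), (416,267), (485,267). The hob edge is level at row 225, so the yaw is square. Next I'll compute the relative offset.

```bash
python3 - <<'E'
from h import *
w=np.load('w3.npy',allow_pickle=True).item()
h=cv2.cvtColor(w['color'],cv2.COLOR_RGB2HSV);m=((h[:,:,1]>120)&(h[:,:,0]<30)&(h[:,:,2]>80)).astype(np.uint8)[240:300,320:520]
n,l,st,c=cv2.connectedComponentsWithStats(m);T=[]
for k in range(1,n):
  if st[k,4]>12:
    q=at(w,*(c[k]+[320,240]),26);T.append(q);print(st[k],c[k]+[320,240],q)
T=np.array(sorted(T,key=lambda q:q[0]));d=(T[2]-T[0])/2 if len(T)>2 else T[1]-T[0]
print('knob extrap',T[0]-d, 'hob yaw',np.degrees(np.arctan2(d[1],d[0])))
R=lambda u,v,z:np.round(at(w,u,v,z),1)
for u,v in((243,197),(316.5,197)):print('bridge back',R(u,v,117))
for u,v in((257.5,218),(302.5,218)):print('holes',R(u,v,117))
for u,v in((247,181),(315,181)):print('wall foot',R(u,v,61))
for u in(113,500):print('hob edge',R(u,225,8))
save(w,"k.png",(225,165,150,130),5)
E
```

```text
[ 25  24  11  16 104] [350.25       272.13461538] [ 534.4864442  -123.94189262   26.        ]
[ 94  24  15  16 107] [421.85046729 271.85046729] [ 598.23169035 -126.81029512   26.        ]
[163  24  19  16 119] [493.58823529 272.13445378] [ 662.17519329 -130.24918004   26.        ]
knob extrap [ 470.64206965 -120.78824891   26.        ] hob yaw -2.8278721870284995
bridge back [456.8 -29.1 117. ]
bridge back [494.8 -31.  117. ]
holes [463.5 -40.9 117. ]
holes [487.2 -42.  117. ]
wall foot [453. -31.  61.]
wall foot [500.5 -33.4  61. ]
hob edge [321.5 -75.2   8. ]
hob edge [674.8 -92.6   8. ]
```

View pics/k.png

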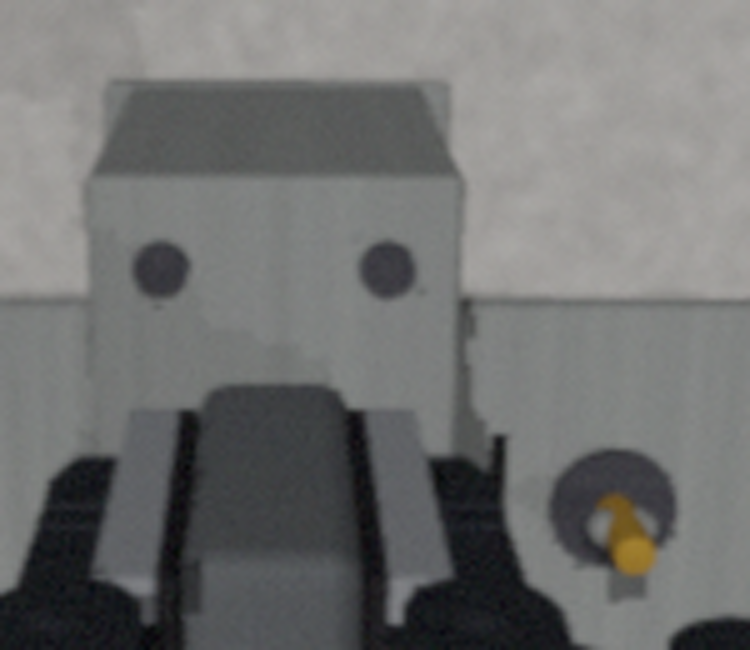

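```bash
python3 - <<'E'
from h import *
w=np.load('w3.npy',allow_pickle=True).item()
d=np.array([np.cos(np.radians(-2.8)),np.sin(np.radians(-2.8)),0])
c=lambda a,b:(225+a/5,165+b/5)
for n,q,z in(('collar',c(613,509),10),('tip',c(634,553),28),('tip2?',(351.6,275.4),28)):
  p=at(w,*q,z);print(n,p,p-65*d)
s=np.array([-.049,-.9988,0])
for a,b in(((456.8,-29.1),(494.8,-31)),):print(np.mean([a,b],0)+34*s[:2])
E
```

```text
collar [ 535.68563734 -126.8448743    10.        ] [ 470.76323842 -123.66963926   10.        ]
tip [ 535.44094489 -126.33965445   28.        ] [ 470.51854596 -123.16441941   28.        ]
tip2? [ 535.26029663 -126.13363036   28.        ] [ 470.3378977  -122.95839532   28.        ]
[474.134  -64.0092]
```

```bash
python3 -m jog '{"claw":[0,0,0,0,0],"xyz":[[0,-0.008,0.2],[0,0,0.2],[0,0,0.075],[0,0,0],[0,0,0]],"twist":[[0,0,0],[0,0,0],[0,0,0],[0,0,0],[0,0,0]]}'; python3 - <<'E'
from h import *
for i in range(4):
  w=optics.get_image("wrist");s=readout.read_state();print(s['eef_pos'],np.degrees(s['tool_rot']),s['force'])
E
```

```text
clock: 7.5
eef_pos: [473.2, -63.9, 78.3]
tool_rot: [3.14, -0.0, 1.522]
force: [-0.3, 0.2, -1.5]
width: 15.5
gripper_force: 59.8
[473.1857599  -64.05667372  78.42103199] [ 1.79922526e+02 -4.21162286e-03  8.72100788e+01] [ 0.38873517  0.30942252 -1.91988581]
[473.12070818 -64.19240573  78.41218455] [ 1.79924702e+02 -6.40284700e-04  8.71966101e+01] [-0.3070731  -0.30241725 -1.05278779]
[473.04662628 -64.29552036  78.38054667] [1.79928001e+02 1.81012159e-03 8.71854923e+01] [ 0.29691934  0.71438656 -2.01117218]
[472.9161697  -64.31451793  78.29207043] [1.79942939e+02 5.32809278e-05 8.71827473e+01] [-0.07156773  0.42508455 -1.91491065]
```

```bash
python3 -m jog '{"claw":[0,0,0],"xyz":[[-0.16,0,0.005],[-0.14,0,0],[0,0,0]],"twist":[[0,0,0],[0,0,0],[0,0,0]]}';python3 -m jog '{"claw":[0,0,0],"xyz":[[-0.06,0,0],[-0.05,0,0],[0,0,0]],"twist":[[0,0,0],[0,0,0],[0,0,0]]}'; python3 - <<'E'
from h import *
s=readout.read_state();print(s['eef_pos'],np.degrees(s['tool_rot']),s['force'])
w=optics.get_image("scene");save(w,"l.png",(150,170,110,90),7)
E
```

```text
clock: 8.07
eef_pos: [470.7, -96.6, 77.2]
tool_rot: [-3.141, 0.001, 1.518]
force: [0.1, 0.5, -1.9]
width: 14.9
gripper_force: 59.8
clock: 8.45
eef_pos: [470.5, -105.6, 77.3]
tool_rot: [-3.142, 0.0, 1.521]
force: [1.0, -0.0, -2.4]
width: 15.3
gripper_force: 59.8
[ 470.51589701 -105.60366018   77.28482708] [-1.79997726e+02  6.28083359e-03  8.71574767e+01] [ 0.95592356 -0.02854003 -2.38158546]
```

View pics/l.png

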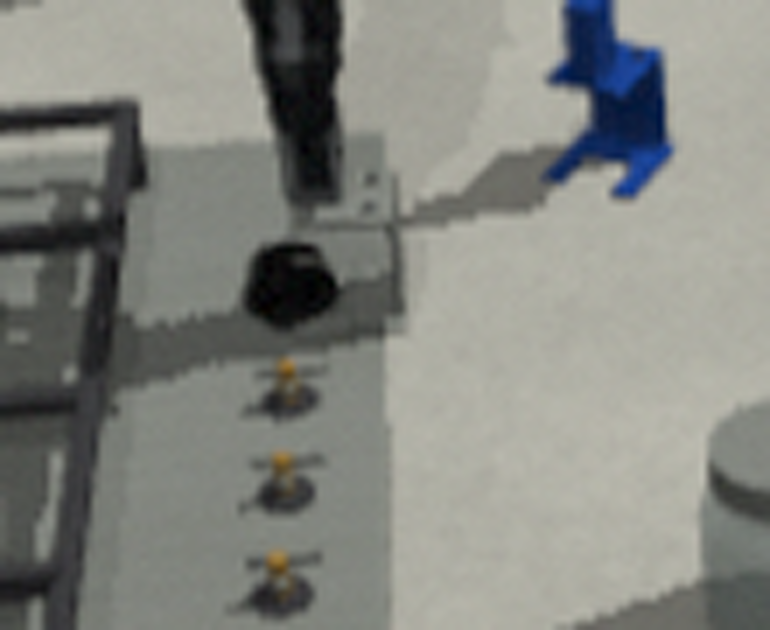

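The side view shows the fork entering under the knob at crop (290,280), level and without force. That was my eleventh picture, one over the limit of 10, so I'll use numbers only from here.

```bash
python3 -m jog '{"claw":[0,0,0,0],"xyz":[[-0.06,0.003,0],[-0.06,0.003,0],[-0.04,0,0],[0,0,0]],"twist":[[0,0,0],[0,0,0],[0,0,0],[0,0,0]]}'; python3 - <<'E'
from h import *
s=readout.read_state();print(s['eef_pos'],np.degrees(s['tool_rot']),s['force'],s['torque'])
E
```

```text
clock: 9.0
eef_pos: [470.3, -121.8, 77.3]
tool_rot: [-3.142, 0.0, 1.521]
force: [-0.3, -0.6, -1.9]
width: 15.1
gripper_force: 59.8
[ 470.29956529 -121.75511366   77.29502309] [-1.79998648e+02  8.00399030e-03  8.71388143e+01] [-0.2722979  -0.57015631 -1.85678993] [-0.01636166 -0.03701394 -0.04234398]
```

Now pull up slowly, in small steps.

```bash
python3 -m jog '{"claw":[0,0,0,0],"xyz":[[0,0,-0.015],[0,0,-0.01],[0,0,-0.01],[0,0,-0.01]],"twist":[[0,0,0],[0,0,0],[0,0,0],[0,0,0]]}';python3 -m jog '{"claw":[0,0,0,0],"xyz":[[0,0,-0.01],[0,0,-0.01],[0,0,-0.01],[0,0,-0.01]],"twist":[[0,0,0],[0,0,0],[0,0,0],[0,0,0]]}'
```

```text
clock: 9.5
eef_pos: [470.1, -121.0, 81.2]
tool_rot: [-3.141, -0.001, 1.522]
force: [3.2, -0.4, -16.8]
width: 15.3
gripper_force: 58.6
clock: 10.0
eef_pos: [470.5, -121.3, 86.6]
tool_rot: [3.141, 0.001, 1.522]
force: [-0.6, 0.5, -3.1]
width: 15.4
gripper_force: 61.6
```

```bash
python3 -m jog '{"claw":[0,0,0,0,0,0,0,0],"xyz":[[0,0,-0.05],[0,0,-0.08],[0,0,-0.1],[0,0,-0.12],[0,0,-0.12],[0,0,-0.08],[0,0,-0.04],[0,0,0]],"twist":[[0,0,0],[0,0,0],[0,0,0],[0,0,0],[0,0,0],[0,0,0],[0,0,0],[0,0,0]]}'; python3 - <<'E'
from h import *
for n in("scene","top"):
  im=optics.get_image(n)
  print([(np.round(b['rect'],1).tolist(),round(b['score'],2)) for b in optics.boxes_of(n,"knob")[:5]])
  print(pix(im,(470.6,-123,38)),pix(im,(470.6,-123,100)))
s=readout.read_state();print(s['eef_pos'],s['force'])
# tray: net boxes and precise corners from top
t=optics.get_image("top");g=cv2.cvtColor(t['color'],cv2.COLOR_RGB2GRAY)[195:310,115:250]
np.save('t.npy',t,allow_pickle=True)
print(g[::6,::5])
E
```

```text
clock: 11.0
eef_pos: [470.4, -121.3, 145.0]
tool_rot: [3.141, 0.0, 1.522]
force: [1.0, -0.4, -2.4]
width: 15.1
gripper_force: 61.7
[([180.5, 185.3, 15.1, 16.4], 0.44)]
(np.float64(190.63298829521398), np.float64(206.60067094700503)) (np.float64(188.17411341533392), np.float64(189.21443145461848))
[]
(np.float64(369.16379439265756), np.float64(254.69652007423838)) (np.float64(373.46502328778513), np.float64(253.00622222924926))
[ 470.10255337 -121.1798106   144.46672214] [-0.16205898 -0.27081974 -2.2529388 ]
[[135 138 138 137 136 135 139 140 138 138 139 138 130 126 132 141 140 138
  137 137 139 139 137 131 122 122 123]
 [137 138 139 138 139 138 138 139 141 140 140 131 131 130 128 139 136 138
  138 134 138 136 134 135 136 134 132]
 [138 135 138 139 139 139 108 103  92 100 121 125 127 127 137 142 141 139
  137 139 136 136 133 133 133 132 135]
 [134 136 136 138 140 139  93  64  93  89  87  88  93  96 102  99 108 124
  131 135 136 137 135 135 136 136 136]
 [137 134 135 138 137 131  65  88 100  67  82  83  89  77  71  75  80  88
   96 101  99  97  99 113 119 137 136]
 [136 135 132 119  96 
[... 973 characters left out ...]
  82 139 138 141 139]
 [138 138 137  94  65  94  97 101 103 101 100 101 100  99 100 101 103 104
  105 106 105  90  87 139 141 141 141]
 [138 133 132 102  96  88  70  67  62  59  66  82  96 101 103 104 105 103
  105 104 103  82 101 138 138 137 141]
 [ 80  80  77  80  77  76  72  70  69  70  75 112 108 104 100  85  80  88
  100 104 107  81 128 138 139 139 143]
 [ 81  78  79  79  79  79  78  79  78  81  82 135 129 126 126 120 122 115
  110 108 116  89 137 136 139 139 140]
 [ 79  78  77  79  78  77  76  78  78  80  91 137 137 135 137 136 134 132
  132 132 127 138 139 138 137 139 136]
 [ 79  79  81  78  79  79  78  81  80  81 128 139 135 139 137 134 137 138
  139 140 137 141 141 139 137 138 108]]
```

The knob is off and riding on the fork: the scene box rose to row 185, where I expected it. I'll carry it gently to tray frame (−45,−35), which is world (440,331).

```bash
python3 -m jog '{"claw":[0,0,0,0,0,0,0,0,0,0,0,0],"xyz":[[0.03,-0.003,0],[0.06,-0.007,0],[0.1,-0.012,0],[0.15,-0.017,0],[0.2,-0.023,0],[0.25,-0.029,0],[0.3,-0.035,0],[0.3,-0.035,0],[0.3,-0.035,0],[0.3,-0.035,0],[0.3,-0.035,0],[0.3,-0.035,0]],"twist":[[0,0,0],[0,0,0],[0,0,0],[0,0,0],[0,0,0],[0,0,0],[0,0,0],[0,0,0],[0,0,0],[0,0,0],[0,0,0],[0,0,0]]}'; python3 -m jog '{"claw":[0,0,0,0,0,0,0,0,0,0,0,0],"xyz":[[0.3,-0.035,0],[0.3,-0.035,0],[0.3,-0.035,0],[0.25,-0.029,0],[0.2,-0.023,0],[0.18,-0.02,0],[0.14,-0.016,0],[0.1,-0.012,0],[0.07,-0.008,0],[0.04,0,0],[0.02,0,0],[0,0,0]],"twist":[[0,0,0.005],[0,0,0.005],[0,0,0.005],[0,0,0.005],[0,0,0.005],[0,0,0.005],[0,0,0.005],[0,0,0.005],[0,0,0.005],[0,0,0],[0,0,0],[0,0,0]]}'; python3 -m jog '{"claw":[0,0],"xyz":[[0,0,0],[0,0,0]],"twist":[[0,0,0],[0,0,0]]}'; python3 - <<'E'
from h import *
for n in("scene","top","wrist"):
  im=optics.get_image(n)
  for l in("knob","puller","tray"):print(n,l,[(np.round(b['rect'],1).tolist(),round(b['score'],2)) for b in optics.boxes_of(n,l)[:5]])
  np.save('x_%s.npy'%n,im,allow_pickle=True)
s=readout.read_state();p=s['eef_pos'];print(p,np.degrees(s['tool_rot']),s['force'])
im=np.load('x_scene.npy',allow_pickle=True).item();print(pix(im,(p[0],p[1],95)))
w=np.load('x_wrist.npy',allow_pickle=True).item()
c=np.array([491,357]);a=np.radians(-11);R=np.array([[np.cos(a),-np.sin(a)],[np.sin(a),np.cos(a)]])
print('tray corners in wrist',[np.round(pix(w,(*(c+R@np.array(q)),18))) for q in((-100,115),(100,115),(-100,-115),(100,-115))])
E
```

```text
clock: 12.75
eef_pos: [452.3, 141.0, 144.9]
tool_rot: [3.142, -0.0, 1.523]
force: [0.9, 0.6, -2.2]
width: 15.2
gripper_force: 61.7
clock: 14.25
eef_pos: [450.6, 329.6, 144.8]
tool_rot: [3.142, 0.0, 1.38]
force: [0.3, -0.5, -2.2]
width: 15.4
gripper_force: 61.6
clock: 14.5
eef_pos: [450.6, 329.6, 144.8]
tool_rot: [3.142, 0.0, 1.38]
force: [-0.4, -0.6, -3.0]
width: 15.2
gripper_force: 61.6
scene knob [([326.8, 167.7, 10.3, 16.3], 0.59)]
scene puller [([244.9, 262.1, 26.9, 40.6], 0.89), ([230.5, 167.0, 14.5, 31.8], 0.72), ([330.7, 159.0, 16.2, 24.1], 0.46)]
scene tray []
top knob []
top puller [([297.2, 107.6, 17.3, 23.5], 0.83), ([300.8, 285.9, 21.4, 22.3], 0.75)]
top tray [([126.1, 207.4, 105.5, 79.7], 0.87), ([201.4, 227.6, 13.2, 18.7], 0.37), ([245.3, 272.2, 14.9, 40.9], 0.29)]
wrist knob []
wrist puller [([243.2, 181.1, 73.2, 142.4], 0.68)]
wrist tray [([180.8, 0.2, 271.1, 273.9], 0.95)]
[450.48401345 329.89371182 144.80884798] [1.79999527e+02 1.08928718e-03 7.90940413e+01] [ 0.57497719  0.23851979 -2.10167879]
(np.float64(332.57715669696546), np.float64(172.6818188908867))
tray corners in wrist [array([196.,  19.]), array([449.,  20.]), array([213., 280.]), array([413., 280.])]
```

The tray corners predicted from the top view agree with the wrist box, and the knob is still on the puller. Lowering.

```bash
python3 -m jog '{"claw":[0,0,0,0,0,0,0,0,0,0],"xyz":[[0,-0.03,0.05],[0,-0.04,0.1],[0,-0.03,0.13],[0,0,0.13],[0,0,0.1],[0,0,0.07],[0,0,0.04],[0,0,0.02],[0,0,0.01],[0,0,0]],"twist":[[0,0,0],[0,0,0],[0,0,0],[0,0,0],[0,0,0],[0,0,0],[0,0,0],[0,0,0],[0,0,0],[0,0,0]]}'; python3 -m jog '{"claw":[0,0,0,0,0],"xyz":[[0,0,0.02],[0,0,0.02],[0,0,0.02],[0,0,0.01],[0,0,0]],"twist":[[0,0,0],[0,0,0],[0,0,0],[0,0,0],[0,0,0]]}';python3 - <<'E'
from h import *
for i in range(3):
  optics.get_image("wrist");s=readout.read_state();print(s['eef_pos'],s['force'])
E
```

```text
clock: 16.35
eef_pos: [440.8, 331.9, 80.0]
tool_rot: [3.141, -0.0, 1.38]
force: [0.7, 0.8, -2.1]
width: 15.2
gripper_force: 61.7
clock: 16.98
eef_pos: [440.6, 331.8, 72.7]
tool_rot: [-3.142, 0.0, 1.38]
force: [0.6, -0.9, -2.5]
width: 15.5
gripper_force: 61.7
[440.70855544 331.84124799  72.82699739] [ 0.63967086 -0.21349079 -2.03390106]
[440.70628935 331.82386314  72.855049  ] [-0.05685357  0.68313619 -2.06535956]
[440.70934761 331.8695375   72.87123635] [-0.16879625 -0.37170403 -1.4729208 ]
```

```bash
python3 -m jog '{"claw":[0,0,0,0,0,0,0,0,0],"xyz":[[0.02,0,0],[0.04,0,0],[0.06,0,0],[0.08,0,0],[0.08,0,0],[0.08,0,0],[0.06,0,0],[0.03,0,0],[0,0,0]],"twist":[[0,0,0],[0,0,0],[0,0,0],[0,0,0],[0,0,0],[0,0,0],[0,0,0],[0,0,0],[0,0,0]]}';python3 - <<'E'
from h import *
s=readout.read_state();print(s['eef_pos'],s['force'])
for n in("scene","top","wrist"):
  im=optics.get_image(n)
  print(n,[(np.round(b['rect'],1).tolist(),round(b['score'],2)) for b in optics.boxes_of(n,"knob")[:5]],pix(im,(440,330,20)))
  if n=="scene":
    u,v=map(int,pix(im,(440,330,20)));g=cv2.cvtColor(im['color'],cv2.COLOR_RGB2GRAY);print(g[v-14:v+15:2,u-20:u+21:2])
E
```

```text
clock: 18.25
eef_pos: [449.1, 376.1, 72.8]
tool_rot: [-3.142, 0.0, 1.381]
force: [-0.5, -1.0, -1.6]
width: 15.0
gripper_force: 61.7
[449.12667785 376.08189703  72.77280085] [-0.54359337 -1.02377147 -1.60993186]
scene [([323.3, 185.6, 10.2, 14.6], 0.41)] (np.float64(330.2041657801918), np.float64(191.13833725589984))
[[176 177 176 176 176 175 175 175 175 174 174 176 169 162 163 164  55  62
   20  15  84]
 [178 178 177 175 174 174 176 177 175 176 173 174 175 164 161 161  59  54
   45  44 120]
 [174 170 171 168 169 171 169 169 170 168 170 170 169 162 157 158  97  66
   68 109 137]
 [137 114 108 107 108 111 107 112 108 108 117 119 119 120 112 113  94  79
   92 120 117]
 [136  83  67  64  65  65  68  61  61  59  52  60  65  65  61  55  55  56
   54  56  52]
 [135 110 105 106 104 106 104 104  47  18   7  47  48  98 101  93  93  93
   93  91  71]
 [127 134 134 133 132 135 135 134  22  17  13   7  14 121 132 120 118 120
  120 123 121]
 [ 81 100 135 134 135 133 134  78  15   6  12   9  12 102 122 129 123 124
  114 108 117]
 [111 122 135 132 134 135 121  35   6  11  11   2   9  48  94 100  96  99
   74  83  85]
 [119 118 116 116 116  91  84  70  39  11  17   7  30 108 115 111  83  83
   84  81  84]
 [ 93  83  81  83  83  83  83  83  78  73  63  74  76  83  81  80  81  84
   83  88  82]
 [ 91  83  80  84  83  84  83  82  83  83  81  83  83  83  80  75  74  72
   72  73  99]
 [ 89  83  84  82  83  85  84  78  43  33  31  61  81  80  82 100 107 107
  127 133 130]
 [ 93  83 110  83  83  81  82  41  40  79  20  12  68 129 131 131 132 132
  132 116  62]
 [104  84  70  85  84 104 119  34  80  16  18  22  67 130 132 130 131 130
  131  26  20]]
top [([153.9, 222.2, 14.9, 16.1], 0.6), ([191.3, 262.0, 12.0, 14.7], 0.57)] (np.float64(194.5256541232887), np.float64(269.56921700887796))
wrist [] (np.float64(278.3621712702636), np.float64(289.1035414456759))
```

The knob stands at scene (330,192), as predicted, clear of the fork. Now I'll lift and carry the puller back to its old place.

```bash
python3 -m jog '{"claw":[0,0,0,0,0,0,0,0,0,0,0,0],"xyz":[[0,0,-0.1],[0,0,-0.3],[0,0,-0.4],[0,0,-0.1],[-0.2,0.11,0],[-0.4,0.23,0],[-0.5,0.28,0],[-0.5,0.28,0],[-0.5,0.28,0],[-0.26,0.16,0],[-0.1,0.06,0],[0,0,0]],"twist":[[0,0,0],[0,0,0],[0,0,0],[0,0,0],[0,0,0],[0,0,0],[0,0,0],[0,0,0],[0,0,0],[0,0,0],[0,0,0],[0,0,0]]}'; python3 -m jog '{"claw":[0,0,0,0,0,0,0],"xyz":[[0,0,0.2],[0,0,0.35],[0,0,0.2],[0,0,0.08],[0,0,0.04],[0,0,0],[0,0,0]],"twist":[[0,0,0],[0,0,0],[0,0,0],[0,0,0],[0,0,0],[0,0,0],[0,0,0]]}'; python3 - <<'E'
from h import *
s=readout.read_state();print(s['eef_pos'],s['force'],np.degrees(s['tool_rot']))
E
```

```text
clock: 20.05
eef_pos: [539.8, 108.2, 162.5]
tool_rot: [-3.141, -0.0, 1.38]
force: [0.6, 0.8, -1.2]
width: 15.2
gripper_force: 61.6
clock: 20.92
eef_pos: [540.6, 108.2, 76.6]
tool_rot: [3.14, -0.001, 1.38]
force: [0.8, 0.5, -1.9]
width: 15.6
gripper_force: 61.5
[540.62921784 108.20378547  76.56284996] [ 0.79084427  0.48937815 -1.87404723] [ 1.79925986e+02 -3.74432022e-02  7.90945160e+01]
```

Fork is about 10 mm up, so I'll lower it until it touches.

```bash
python3 -m jog '{"claw":[0,0,0,0,0],"xyz":[[0,0,0.04],[0,0,0.04],[0,0,0.015],[0,0,0.005],[0,0,0]],"twist":[[0,0,0],[0,0,0],[0,0,0],[0,0,0],[0,0,0]]}';python3 -m jog '{"claw":[0,0,0],"xyz":[[0,0,0.005],[0,0,0.005],[0,0,0]],"twist":[[0,0,0],[0,0,0],[0,0,0]]}'
```

```text
clock: 21.55
eef_pos: [539.9, 107.8, 66.0]
tool_rot: [-3.141, 0.0, 1.38]
force: [-1.2, -0.6, 1.4]
width: 15.1
gripper_force: 62.1
clock: 21.92
eef_pos: [540.1, 107.7, 65.9]
tool_rot: [3.141, 0.001, 1.38]
force: [-2.6, -1.4, 10.3]
width: 15.0
gripper_force: 63.5
```

Contact is clear at about 12 N upward. Release and back off.

```bash
python3 -m jog '{"claw":[0.3,0.6,1,1,1,1,1,1,1,1,1,1],"xyz":[[0,0,0],[0,0,0],[0,0,0],[0,0,0],[0,0,0],[0,0,-0.1],[0,0,-0.3],[0,0,-0.4],[0,0,-0.4],[0,0,-0.2],[0,0,0],[0,0,0]],"twist":[[0,0,0],[0,0,0],[0,0,0],[0,0,0],[0,0,0],[0,0,0],[0,0,0],[0,0,0],[0,0,0],[0,0,0],[0,0,0],[0,0,0]]}'; python3 - <<'E'
from h import *
s=readout.read_state();print(s['eef_pos'],s['force'],s['width'])
for n in("scene","top","wrist"):
  im=optics.get_image(n)
  for l in("knob","puller"):print(n,l,[(np.round(b['rect'],1).tolist(),round(b['score'],2)) for b in optics.boxes_of(n,l)[:6]])
  print(pix(im,(440,330,20)),pix(im,(540,107,0)),pix(im,(540,107,98)))
  if n=="wrist":
    g=cv2.cvtColor(im['color'],cv2.COLOR_RGB2GRAY);u,v=map(int,pix(im,(545,130,56)));print(g[v-45:v+46:6,u-45:u+46:6])
  if n=="scene":
    u,v=map(int,pix(im,(440,330,20)));g=cv2.cvtColor(im['color'],cv2.COLOR_RGB2GRAY);print(g[v-10:v+11:2,u-12:u+13:2])
E
```

```text
clock: 23.42
eef_pos: [539.5, 107.6, 204.2]
tool_rot: [-3.141, 0.001, 1.38]
force: [-0.1, 0.1, -1.4]
width: 85.4
gripper_force: 0.0
[539.51478397 107.62230083 204.22566846] [-0.09163041  0.1120085  -1.40720718] 85.39371756939667
scene knob [([324.8, 182.6, 10.6, 15.4], 0.41)]
scene puller [([244.6, 260.2, 28.0, 43.8], 0.88), ([229.9, 168.0, 15.5, 33.2], 0.86), ([263.7, 193.1, 16.5, 35.0], 0.77)]
(np.float64(330.2041657801918), np.float64(191.13833725589984)) (np.float64(268.92735857805195), np.float64(221.02734658410688)) (np.float64(268.35593215334785), np.float64(193.75141979841862))
[[168 167 169 168 170 168 166 168 168 168 167 170 167]
 [110 110 107 109 108 111 116 120 117 117 117 118 118]
 [ 63  68  66  65  62  55  54  57  60  63  63  65  64]
 [105 103 102 104  49  11  21  56  61 100 102 103 103]
 [134 134 132 132  27  14  17  20  22 122 130 128 131]
 [133 132 132  76  15   7  11  16   9 102 128 131 129]
 [134 133 119  42   9  10  12   8  16  54 129 128 130]
 [121  90  83  66  39  19  18  23  32 123 130 132 130]
 [111  79  80  83  76  70  64  74 120 130 130 131 131]
 [134 135 10
[... 1155 characters left out ...]
  92  96 124 141 139 142 145]
 [130 126 129 128 120 103 103  98  99  97  92  96 140 142 144 143]
 [139 129 131 130 115 112 115 112 115 116 113  92 146 148 143 144]
 [133 129 130 132 115  90 108 112 114 102  86  86 147 148 144 148]
 [135 127 133 129 113 110 114 114 113 113 112  87 128 141 145 145]
 [134 128 131 132 118 101 104  56  52 114 112  89  97 148 147 145]
 [131 134 132 133 116 101  87  55  54  71 110  93  96 142 145 146]
 [143 140 142 141 139 103  81  79  79  58 110  96  97 132 145 145]
 [140 142 139 144 138 104  78  80  79  59  95  96  98 131 143 148]
 [142 139 141 139 136 143  92  80  79  77  96 100  95 125 149 143]
 [141 137 140 141 140 138 103  78  78  80  97  96  96 147 139 146]]
```

Puller upright where predicted, and the knob is standing in the tray. Handing in.

```bash
python3 -c "
from cell import order
print(order.finish_job())"
```

```text
the job is handed in; nothing more can be done
None
```

The knob popped off with a straight pull and stands on its hub in the tray; the puller is back on its foot on the worktop, and the job was handed in at about 23.5 s with no verdict shown (I viewed 11 pictures, one over your limit of 10).

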